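# Sort the staple tins by weight

## Robot

A 6-joint arm with a two-finger parallel gripper is mounted at the origin on the work surface. World frame = base frame: x ahead of the robot, y to its left, z up, the work surface at z = 0. Lengths are in m, angles in rad, forces in N, time in s.
With the tool pointing down it reaches from about 0.275 to 0.75 m from the base axis. Payload 10.2 kg.
Tool frame: the origin (TCP) lies on the front face of the gripper's body, between the roots of the fingers; the fingertips stand 64 mm ahead of it and the grasp point (between the pads) lies 45 mm ahead of it; z points along the fingers, y is the line along which they close (so a half turn about z gives the same grasp; the last joint's range is limited). The gripper opens to 88 mm and grips with 3 to 60 N. Pads are 18 mm wide; open, the fingers measure 123 mm over their backs; the gripper's body (75 mm by 187 mm) begins 45 mm behind the grasp point.
Start: joints at [1.018, 0.313, 1.498, -0, 1.331, -0.223], TCP at [0.17, 0.497, 0.303] pointing down, gripper open.
Joint ranges: [-2.94, 2.94], [-0.97, 2.17], [0.19, 2.56], [-1.23, 4.37], [0.02, 3.11], [-2.88, 2.88]. Speed limits (rad/s): [2.39, 2.39, 3.01, 3.14, 3.14, 3.14].

## Interface

Orientations are given as a unit quaternion [x, y, z, w].
In Python, from plant import telemetry, viewer, job, regions_of gives the robot as it stands.
- The arm moves only by the tool move_arm, never from a script. Its argument "series" is a list of rows, each a list of 5 numbers: the shift along the tool's x, y, z in cm, then the turn about the tool's z in rad, then the opening, from 0 (shut) to 1 (fully open). A call has 1 to 5 rows; each row is the pose to reach, as a shift and turn from the pose commanded when the call began, along the tool's axes at that moment; what a row does not reach only later rows make up. A row lasts 1/12 s, in which the tool goes at most 41.7 mm and 7.16 degrees, less where a joint would pass 70% of its speed; a pose out of reach is approached as far as the arm can. A call with a gripper value outside its range is refused whole. The fingers move at their own pace and stop on an object; "force" is the grip in N (left out, the last holds). Time passes only in rows, so rows that repeat a pose let the fingers close. It gives the time, the measured TCP pose, the force, the opening and the grip force at its end, in the units of the state.
- telemetry.observe(): the state, without advancing time (a new reading comes with each control period).
- viewer.read_camera(name): name is "side" or "top"; returns a dict with "pixels" (480x640x3 uint8, red, green, blue), "intrinsics" (3x3 intrinsics, pixels), "xyz" and "rotation" of the camera in the world. Camera axes: x right, y up, looking along -z (the intrinsics and any distortion apply to the point x, -y, -z); pixel columns grow to the right and rows downward; lengths in m; the calibration is good to about 2 mm. A picture is of the moment at which its call begins. There is no depth.
- job.sign_off(): hands the job in; it is judged then, once.
Trained networks look in a picture, given as the dict that the camera call returned (one of the last four; its "shot" number tells which), for a name from the list of things; names that differ only in an ending like _2 or _b are one class to them, and where a whole thing is asked for, a point or a joint stands for the part that bears it (a point fixed in the world has none). Each returns a list of dicts, best first, with "conf" (0 to 1); they miss things now and then, are a little off and sometimes report something else, mostly with a low value. They report only what shows in the picture. A call takes as long as a camera call. They do not tell look-alikes from the thing itself.
- regions_of(picture, thing): "mask" (480x640 bool, what is visible of it) and "bbox" ([left, top, width, height] in pixels, round what is visible of it).
The state is a dict: "clock": time; "joint_pos": joint angles; "qd": joint speeds; "joint_torque": joint torques, N m; "position": TCP position; "tcp_rot": TCP orientation; "contact_force": force on the tool from outside, world axes, zero at the start; "ft_torque": the same for the moment, N m; "grip_width": finger opening in m; "grasp_force": force on a finger pad.
Only numpy, scipy, OpenCV 4.12 (cv2) and the standard library are available. Lean on these libraries where they do the work, as an engineer would, in place of code of your own. Each camera call takes 0.05 s, during which the arm holds its last target. There are 200 camera calls.

## Task

The three identical closed tins on the desk hold staples: one is full, one is half full and one is all but empty, and only their weight tells which. Put the nearly empty one into the wire basket, stand the full one upright in the shallow tray, flat on its floor, and have the half-full one standing where it was. Do not disturb the stapler, mouse, mug and tape dispenser among them.

Things in the scene. Friction and masses are not known exactly. Their poses are not given: they have to be found in the camera images.
- tin_a_mid (a point): centre, 36 mm above the underside, of one of three identical closed tins, dark steel with a bright lid, standing on the desk: 100 mm long (its x axis), 56 wide (y), 72 high (z up), flat sides, lid fast. The order is unknown (letters tell nothing): nearly empty weighs about 140 g in all, half full 340 to 420 g, full 545 to 695 g; the contents are a solid pack in its middle
- tin_b_mid (a point): centre, 36 mm above the underside, of one of three identical closed tins, dark steel with a bright lid, standing on the desk: 100 mm long (its x axis), 56 wide (y), 72 high (z up), flat sides, lid fast. The order is unknown (letters tell nothing): nearly empty weighs about 140 g in all, half full 340 to 420 g, full 545 to 695 g; the contents are a solid pack in its middle
- tin_c_mid (a point): centre, 36 mm above the underside, of one of three identical closed tins, dark steel with a bright lid, standing on the desk: 100 mm long (its x axis), 56 wide (y), 72 high (z up), flat sides, lid fast. The order is unknown (letters tell nothing): nearly empty weighs about 140 g in all, half full 340 to 420 g, full 545 to 695 g; the contents are a solid pack in its middle
- tray: shallow black plastic desk tray, fixed, 170 mm (its x axis) x 160 mm (its y axis) outside, open at the top, walls 5 mm thick, rim 30 mm high, floor 5 mm thick; origin: centre of its underside, on the desk
- basket: dark steel wire basket, fixed, 180 mm (its x axis) x 160 mm (its y axis) outside, open at the top, walls 5 mm thick, rim 70 mm high, floor 4 mm thick; origin: centre of its underside, on the desk
- stapler: bystander, not to be disturbed: black stapler with a steel top, 45 x 150 x 52 mm, lying flat; origin: centre of its underside
- mouse: bystander, not to be disturbed: black computer mouse, 105 x 62 x 31 mm; origin: centre of its underside
- mug: bystander, not to be disturbed: white ceramic mug, 82 mm across, 98 mm high; origin: centre of its underside
- tape_dispenser: bystander, not to be disturbed: grey tape dispenser, 140 x 55 x 78 mm; origin: centre of its underside
Mind the look-alikes: they are no part of the job. Leave any red look-alike of the basket alone. What is shaped like the part that bears tin_c_mid but turquoise is not meant.

How it is judged:
By the outcome, as a careful person would: the job done as asked, in the order asked, and still so for the second after the job is handed in, with the robot touching nothing.
It also fails if it takes over 67 s, if anything falls off the work surface, if the arm or the gripper's body presses on something with over 40 N, if the wrist force passes 120 N, or if a joint passes its speed limit or range.

## Working session

There is one attempt and no reset: what is moved stays moved. The work goes in short steps, Python scripts to look and compute and a tool call to move; the robot and the scene stay as the last step left them, time stands still between calls to the robot, and variables do not carry over. Pictures are saved under pics/ and viewed, at most 10 in all, crops included, and the job is handed in when it is done.

Besides the shell and the picture viewer there is one more tool, called after "Emit:" as name(argument=value, ...) on one line, values as JSON. move_arm: Moves the arm, as the interface text tells. Its arguments: {"type":"object","properties":{"series":{"type":"array"},"force":{"type":"number"}},"required":["series"]}

```bash
mkdir -p pics; ls
cat > h.py <<'E'
import numpy as np, cv2
from plant import telemetry, viewer, job, regions_of
def ray(p,u,v):
    K=np.array(p["intrinsics"]);d=np.linalg.inv(K)@[u,v,1.];d=np.array([d[0],-d[1],-d[2]])
    R=np.array(p["rotation"]);R=R if R.shape==(3,3) else None
    return np.array(p["xyz"]),R@d
def onz(p,u,v,z):
    o,d=ray(p,u,v);return o+d*(z-o[2])/d[2]
def proj(p,X):
    R=np.array(p["rotation"]);c=R.T@(np.array(X)-np.array(p["xyz"]));c=np.array([c[0],-c[1],-c[2]])
    q=np.array(p["intrinsics"])@c;return q[:2]/q[2]
def save(p,n): cv2.imwrite("pics/"+n,cv2.cvtColor(p["pixels"],cv2.COLOR_RGB2BGR))
E
python3 - <<'E'
from h import *
for n in("top","side"):
    p=viewer.read_camera(n);save(p,n+"1.png")
    print(n,{k:np.round(v,3).tolist() if k!="shot" else v for k,v in p.items() if k!="pixels"})
    for t in["tin_a_mid","tray","basket","stapler","mouse","mug","tape_dispenser"]:
        for r in regions_of(p,t):
            print(t,round(r["conf"],2),r["bbox"])
            if n=="top":
                z={"tin_a_mid":.072,"tray":.03,"basket":.07,"stapler":.05,"mouse":.03,"mug":.098,"tape_dispenser":.07}[t]
                (c,s,a)=cv2.minAreaRect(np.argwhere(r["mask"])[:,::-1].astype(np.float32))
                print("   ",np.round(c),np.round(s),round(a),onz(p,*c,z).round(3),np.round(p["pixels"][r["mask"]].mean(0)))
print(telemetry.observe())
E
```

```text
pics
top {'intrinsics': [[493.103, 0.0, 314.215], [0.0, 493.103, 254.432], [0.0, 0.0, 1.0]], 'xyz': [0.469, -0.036, 1.39], 'rotation': [-0.022, 0.024, 0.712, -0.701], 'shot': 1}
tin_a_mid 0.57 [352.4, 194.2, 23.3, 42.1]Traceback (most recent call last):
  File "<stdin>", line 11, in <module>
  File "h.py", line 8, in onz
    o,d=ray(p,u,v);return o+d*(z-o[2])/d[2]
        ~~~^^^^^^^
  File "h.py", line 6, in ray
    return np.array(p["xyz"]),R@d
                              ~^~
ValueError: matmul: Input operand 0 does not have enough dimensions (has 0, gufunc core with signature (n?,k),(k,m?)->(n?,m?) requires 1)
```

Rotation is a quaternion.

```bash
python3 - <<'E'
s=open('h.py').read()
s=s.replace('R=np.array(p["rotation"]);R=R if R.shape==(3,3) else None','R=Ro.from_quat(p["rotation"]).as_matrix()').replace('R=np.array(p["rotation"]);','R=Ro.from_quat(p["rotation"]).as_matrix();')
s="from scipy.spatial.transform import Rotation as Ro\n"+s
open('h.py','w').write(s)
E
python3 - <<'E'
from h import *
for n in("top","side"):
    p=viewer.read_camera(n);save(p,n+"1.png")
    if n=="side":print(n,{k:np.round(v,3).tolist() for k,v in p.items() if k!="pixels"})
    for t in["tin_a_mid","tray","basket","stapler","mouse","mug","tape_dispenser"]:
        for r in regions_of(p,t):
            print(t,round(r["conf"],2),r["bbox"])
            if n=="top":
                z={"tin_a_mid":.072,"tray":.03,"basket":.07,"stapler":.05,"mouse":.03,"mug":.098,"tape_dispenser":.07}[t]
                (c,s,a)=cv2.minAreaRect(np.argwhere(r["mask"])[:,::-1].astype(np.float32))
                print("   ",np.round(c),np.round(s),round(a),onz(p,*c,z).round(3),np.round(p["pixels"][r["mask"]].mean(0)))
print(telemetry.observe())
E
```

```text
tin_a_mid 0.81 [354.9, 191.2, 23.0, 44.4]
    [364. 214.] [40. 23.] 90 [ 0.661 -0.177  0.072] [148. 154. 149.]
tray 0.76 [146.1, 282.7, 63.5, 61.3]
    [177. 314.] [61. 62.] 3 [0.399 0.338 0.03 ] [41. 40. 39.]
basket 0.91 [479.8, 239.0, 88.2, 85.3]
    [523. 279.] [68. 69.] 26 [ 0.479 -0.598  0.07 ] [109.  61.  53.]
basket 0.9 [391.3, 278.3, 72.9, 77.6]
    [424. 317.] [65. 69.] 13 [ 0.384 -0.33   0.07 ] [72. 73. 66.]
basket 0.62 [407.7, 169.5, 22.0, 51.4]
    [418. 194.] [53. 23.] 90 [ 0.715 -0.322  0.07 ] [83. 83. 78.]
stapler 0.7 [234.8, 296.5, 57.1, 18.3]
    [264. 304.] [18. 55.] 90 [0.423 0.096 0.05 ] [121. 121. 114.]
mouse 0.84 [331.8, 294.9, 23.2, 35.1]
    [343. 310.] [37. 22.] 90 [ 0.402 -0.117  0.03 ] [44. 44. 42.]
mug 0.57 [154.9, 185.3, 43.8, 34.7]
    [179. 202.] [45. 33.] 5 [0.696 0.315 0.098] [103. 104.  97.]
tape_dispenser 0.55 [406.7, 168.8, 23.7, 53.2]
    [417. 194.] [53. 22.] 90 [ 0.715 -0.321  0.07 ] [82. 82. 77.]
side {'intrinsics': [[561.691, 0.0, 320.876], [0.0, 561.691, 245.28], [0.0, 0.0, 1.0]], 'xyz': [-0.146, -1.12, 1.217], 'rotation': [0.394, -0.116, -0.
[... 344 characters left out ...]
clock': 0.9, 'joint_pos': array([ 1.01760461e+00,  3.12890809e-01,  1.49768955e+00,  2.45249768e-05,
        1.33099091e+00, -2.23405896e-01]), 'qd': array([-0.00045233,  0.00079267,  0.00048929,  0.00017895, -0.00077755,
       -0.00208683]), 'joint_torque': array([-3.58530751e-04, -4.02120924e+01, -2.52407938e+01,  6.94378652e-02,
        3.21492122e-02, -2.95288180e-05]), 'position': array([0.17003247, 0.49671501, 0.30272882]), 'tcp_rot': array([ 1.64149567e-01,  9.86435461e-01,  1.44079204e-05, -6.97589648e-06]), 'contact_force': array([0.56249107, 0.08414561, 0.09185726]), 'ft_torque': array([-0.01695667, -0.02505016,  0.01858041]), 'grasp_force': 0.0, 'grip_width': 0.08816093987867846}
```

View pics/top1.png

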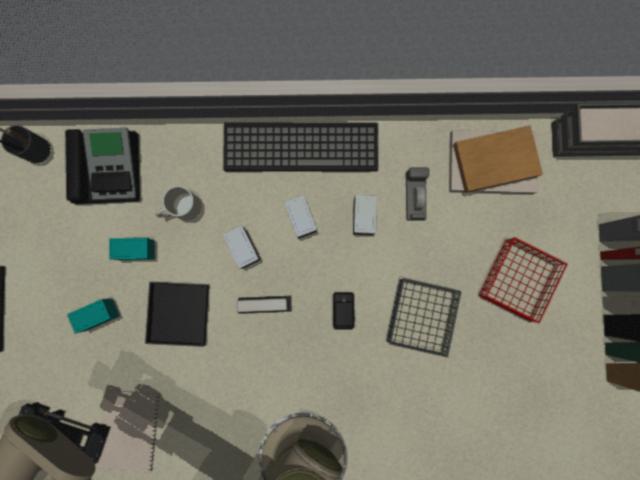

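View pics/side1.png

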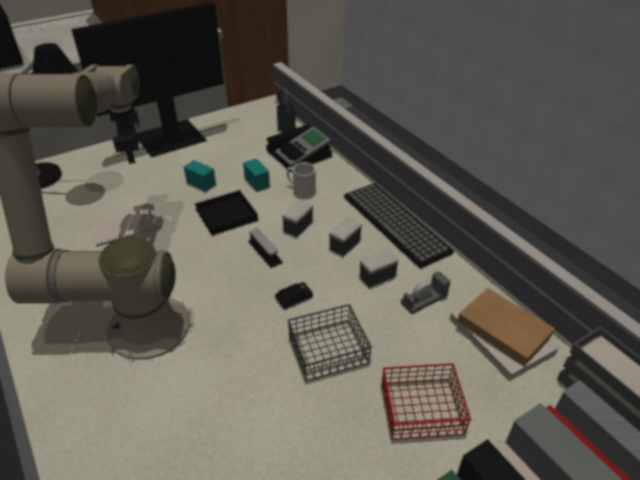

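```bash
cat >> h.py <<'E'
def lids(p):
    g=p["pixels"].astype(int);m=((g.min(2)>135)&(g[:,:,2]>=g[:,:,0]-3)).astype(np.uint8)
    m=cv2.morphologyEx(m,cv2.MORPH_OPEN,np.ones((3,3),np.uint8))
    out=[]
    for c in cv2.findContours(m,cv2.RETR_EXTERNAL,cv2.CHAIN_APPROX_NONE)[0]:
        if not(300<cv2.contourArea(c)<1500): continue
        w=np.array([onz(p,*q,.072)[:2] for q in c[:,0]],np.float32)
        (x,y),s,a=cv2.minAreaRect(w)
        if s[0]<s[1]: a+=90;s=s[::-1]
        out.append((x,y,*s,(a+90)%180-90))
    return np.round(out,3)
def go(x,y,z,a):
    """tool-frame shift cm & turn to get TCP there, tool x axis along a deg (mod 180)"""
    s=telemetry.observe();R=Ro.from_quat(s["tcp_rot"]).as_matrix()
    d=R.T@(np.array([x,y,z])-s["position"])*100
    cur=np.degrees(np.arctan2(R[1,0],R[0,0]));t=(a-cur+90)%180-90
    print("shift",d.round(2),"turn",round(-np.radians(t),3),"clock",round(s["clock"],2),"j6",s["joint_pos"][5].round(2))
E
python3 - <<'E'
from h import *
p=viewer.read_camera("top")
L=lids(p);print(L)
for t in("tray","basket","mug","tape_dispenser"):
    for r in regions_of(p,t):
        q=np.argwhere(r["mask"])[:,::-1].astype(np.float32)
        z={"tray":.03,"basket":.07,"mug":.098,"tape_dispenser":.07}[t]
        w=np.array([onz(p,*k,z)[:2] for k in q],np.float32)
        print(t,r["conf"],cv2.minAreaRect(w))
for l in L: go(l[0],l[1],.13,l[4])
E
```

```text
[[ 5.7900e-01  1.5900e-01  9.8000e-02  5.6000e-02  2.5010e+01]
 [ 6.6200e-01 -1.7700e-01  9.8000e-02  5.1000e-02 -1.3050e+00]
 [ 6.6100e-01 -3.0000e-03  9.9000e-02  5.6000e-02  2.0026e+01]]
tray 0.86 ((0.3997582793235779, 0.33807173371315), (0.16607114672660828, 0.16993549466133118), 86.63998413085938)
basket 0.74 ((0.47904831171035767, -0.598108172416687), (0.17764784395694733, 0.18642890453338623), 62.20016860961914)
basket 0.62 ((0.384598046541214, -0.3289734721183777), (0.17050938308238983, 0.18450424075126648), 76.42655944824219)
mug 0.88 ((0.6955848932266235, 0.31278157234191895), (0.11503298580646515, 0.08890114724636078), 80.3722152709961)
shift [-49.63 -18.71  17.27] turn -0.766 clock 1.15 j6 -0.22
shift [-68.36 -47.81  17.27] turn -0.307 clock 1.15 j6 -0.22
shift [-62.63 -31.38  17.27] turn -0.679 clock 1.15 j6 -0.22
```

```bash
cat >> h.py <<'E'
def plan(x,y,z,a,s=None):
    s=s or telemetry.observe();R=Ro.from_quat(s["tcp_rot"]).as_matrix();D=np.array([x,y,z])-s["position"]
    t=-np.radians((a-np.degrees(np.arctan2(R[1,0],R[0,0]))+90)%180-90)
    n=int(np.ceil(max(np.linalg.norm(D)/.2,abs(t)/.5)))
    for i in range(n):
        print((R.T@D/n*100).round(1),round(t/n,3));R=R@Ro.from_rotvec([0,0,t/n]).as_matrix()
    print("clock",round(s["clock"],2),"j6",s["joint_pos"][5].round(2))
def st():
    s=telemetry.observe();print(round(s["clock"],2),s["position"].round(4),s["contact_force"].round(2),s["grip_width"].round(4),s["grasp_force"],s["tcp_rot"].round(3))
E
python3 -c "
from h import *
plan(.579,.159,.18,25)"
```

```text
[-16.5  -6.2   4.1] -0.255
[-14.4 -10.2   4.1] -0.255
[-11.4 -13.5   4.1] -0.255
clock 1.15 j6 -0.22
```

Emit:
move_arm(series=[[-16.5,-6.2,4.1,-0.255,1],[-16.5,-6.2,4.1,-0.255,1],[-16.5,-6.2,4.1,-0.255,1],[-16.5,-6.2,4.1,-0.255,1],[-16.5,-6.2,4.1,-0.255,1]])

```text
clock: 1.57
position: [0.3081, 0.3823, 0.2609]
tcp_rot: [0.038, 0.999, -0.001, -0.0]
contact_force: [0.5, -0.5, -0.7]
grip_width: 0.0882
grasp_force: 0.0
```

Emit:
move_arm(series=[[-14.4,-10.2,4.1,-0.255,1],[-14.4,-10.2,4.1,-0.255,1],[-14.4,-10.2,4.1,-0.255,1],[-14.4,-10.2,4.1,-0.255,1],[-14.4,-10.2,4.1,-0.255,1]])

```text
clock: 1.98
position: [0.4443, 0.2695, 0.2198]
tcp_rot: [-0.089, 0.996, -0.0, -0.0]
contact_force: [0.1, 0.9, -0.5]
grip_width: 0.0884
grasp_force: 0.0
```

Emit:
move_arm(series=[[-11.4,-13.5,4.1,-0.255,1],[-11.4,-13.5,4.1,-0.255,1],[-11.4,-13.5,4.1,-0.255,1],[-11.4,-13.5,4.1,-0.255,1],[-11.4,-13.5,4.1,-0.255,1]])

```text
clock: 2.4
position: [0.581, 0.1562, 0.1782]
tcp_rot: [-0.214, 0.977, -0.0, -0.0]
contact_force: [0.9, 0.7, -0.3]
grip_width: 0.0882
grasp_force: 0.0
```

```bash
python3 -c "
from h import *
plan(.579,.159,.087,25);st()
p=viewer.read_camera('side');save(p,'s2.png');cv2.imwrite('pics/s2c.png',cv2.resize(cv2.imread('pics/s2.png')[120:340,180:460],None,fx=2.5,fy=2.5))"
```

```text
[0.1 0.3 9.1] -0.004
clock 2.4 j6 -1.93Traceback (most recent call last):
  File "<string>", line 3, in <module>
    plan(.579,.159,.087,25);st()
                            ~~^^
  File "h.py", line 39, in st
    s=telemetry.observe();print(round(s["clock"],2),s["position"].round(4),s["contact_force"].round(2),s["grip_width"].round(4),s["grasp_force"],s["tcp_rot"].round(3))
                                                                                                       ^^^^^^^^^^^^^^^^^^^^^
AttributeError: 'float' object has no attribute 'round'
```

Emit:
move_arm(series=[[0.1,0.3,3,0,1],[0.1,0.3,6,0,1],[0.1,0.3,8,0,1],[0.1,0.3,9.1,0,1],[0.1,0.3,9.1,0,1]], force=30)

```text
clock: 2.82
position: [0.5754, 0.162, 0.0866]
tcp_rot: [-0.216, 0.976, 0.0, -0.002]
contact_force: [0.5, 0.2, -0.6]
grip_width: 0.0883
grasp_force: 0.0
```

```bash
sed -i 's/s\["grip_width"\].round(4)/round(float(s["grip_width"]),4)/' h.py; python3 -c "
from h import *
st()
p=viewer.read_camera('side');save(p,'s2.png');cv2.imwrite('pics/s2c.png',cv2.resize(cv2.imread('pics/s2.png')[120:340,180:460],None,fx=2.5,fy=2.5))"
```

```text
2.82 [0.5754 0.162  0.0866] [ 0.45  0.17 -0.61] 0.0883 0.0 [-0.216  0.976  0.    -0.002]
```

View pics/s2c.png

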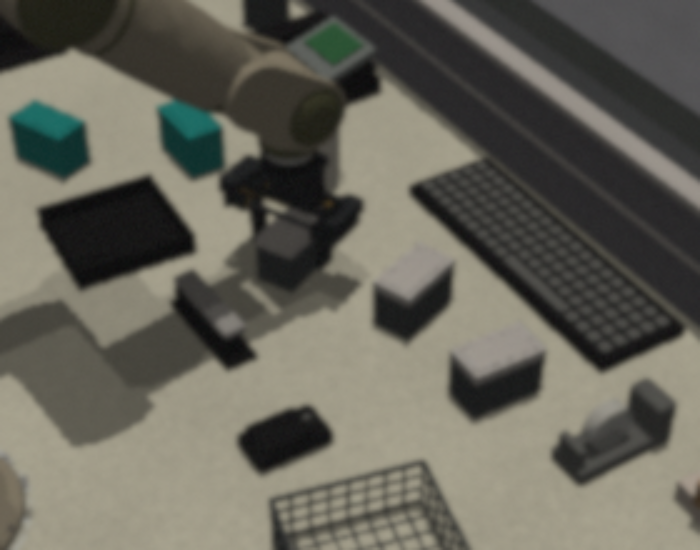

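Emit:
move_arm(series=[[0,-0.4,0,0,1],[0,-0.4,0,0,0],[0,-0.4,0,0,0],[0,-0.4,0,0,0],[0,-0.4,0,0,0]], force=30)

```text
clock: 3.28
position: [0.5781, 0.1585, 0.0893]
tcp_rot: [-0.216, 0.976, -0.0, 0.0]
contact_force: [-0.0, 0.6, 0.1]
grip_width: 0.0637
grasp_force: 0.0
```

Emit:
move_arm(series=[[0,0,0,0,0],[0,0,0,0,0],[0,0,0,0,0]])

```text
clock: 3.53
position: [0.5779, 0.1585, 0.089]
tcp_rot: [-0.216, 0.976, 0.0, 0.0]
contact_force: [-0.6, 0.3, 3.2]
grip_width: 0.056
grasp_force: 30.0
```

Emit:
move_arm(series=[[0,0,-1,0,0],[0,0,-2.5,0,0],[0,0,-4,0,0],[0,0,-4,0,0],[0,0,-4,0,0]])

```text
clock: 3.95
position: [0.5778, 0.1584, 0.1288]
tcp_rot: [-0.216, 0.976, -0.0, 0.0]
contact_force: [-0.4, 0.1, -6.5]
grip_width: 0.0559
grasp_force: 29.9
```

Emit:
move_arm(series=[[0,0,0,0,0],[0,0,0,0,0]])

```text
clock: 4.12
position: [0.5774, 0.1584, 0.1275]
tcp_rot: [-0.216, 0.976, 0.0, -0.001]
contact_force: [-0.1, 0.7, -6.3]
grip_width: 0.0557
grasp_force: 29.9
```

Emit:
move_arm(series=[[0,0,0,0,0]])

```text
clock: 4.2
position: [0.5775, 0.1584, 0.1277]
tcp_rot: [-0.216, 0.976, 0.0, -0.001]
contact_force: [-0.7, 0.0, -6.2]
grip_width: 0.0557
grasp_force: 29.9
```

Emit:
move_arm(series=[[0,0,0,0,0]])

```text
clock: 4.28
position: [0.5777, 0.1584, 0.1281]
tcp_rot: [-0.216, 0.976, 0.0, -0.001]
contact_force: [0.7, -0.2, -6.4]
grip_width: 0.0559
grasp_force: 29.9
```

Tin 1 weighs about 6.3 N, so it's the full one. I'll set it back down, because the basket comes first.

Emit:
move_arm(series=[[0,0,1.5,0,0],[0,0,3,0,0],[0,0,3.7,0,0],[0,0,4,0,0],[0,0,4,0,0]])

```text
clock: 4.7
position: [0.5778, 0.1585, 0.0891]
tcp_rot: [-0.216, 0.976, -0.0, -0.0]
contact_force: [0.9, -0.3, -6.3]
grip_width: 0.0557
grasp_force: 30.0
```

Emit:
move_arm(series=[[0,0,0,0,0],[0,0,0,0,1],[0,0,0,0,1],[0,0,0,0,1],[0,0,0,0,1]])

```text
clock: 5.12
position: [0.5782, 0.1585, 0.0892]
tcp_rot: [-0.216, 0.976, -0.0, 0.001]
contact_force: [-0.9, -0.1, 0.0]
grip_width: 0.0802
grasp_force: 0.0
```

Emit:
move_arm(series=[[0,0,0,0,1],[0,0,-3,0,1],[0,0,-6,0,1],[0,0,-9,0,1],[0,0,-9,0,1]])

```text
clock: 5.53
position: [0.5798, 0.1587, 0.1848]
tcp_rot: [-0.216, 0.976, -0.001, 0.005]
contact_force: [1.0, -0.5, 0.6]
grip_width: 0.088
grasp_force: 0.0
```

```bash
python3 -c "
from h import *
st();plan(.661,-.003,.178,20)"
```

```text
5.53 [0.5798 0.1587 0.1848] [ 1.04 -0.51  0.61] 0.088 0.0 [-0.216  0.976 -0.001  0.005]
[ -0.5 -18.1   0.7] 0.086
clock 5.53 j6 -1.93
```

Emit:
move_arm(series=[[-0.5,-18.1,0,0.086,1],[-0.5,-18.1,0,0.086,1],[-0.5,-18.1,0,0.086,1],[-0.5,-18.1,0,0.086,1],[-0.5,-18.1,0,0.086,1]])

```text
clock: 5.95
position: [0.6602, -0.0086, 0.1783]
tcp_rot: [-0.172, 0.985, -0.001, 0.0]
contact_force: [-0.3, 0.1, -0.3]
grip_width: 0.0883
grasp_force: 0.0
```

Emit:
move_arm(series=[[0,0,0,0,1],[0,0,0,0,1],[0,0,0,0,1]])

```text
clock: 6.2
position: [0.6583, -0.0022, 0.1785]
tcp_rot: [-0.174, 0.985, 0.0, -0.0]
contact_force: [-0.7, -0.2, -0.2]
grip_width: 0.0881
grasp_force: 0.0
```

```bash
python3 -c "
from h import *
st();plan(.661,-.003,.089,20)"
```

```text
6.2 [ 0.6583 -0.0022  0.1785] [-0.66 -0.24 -0.24] 0.0881 0.0 [-0.174  0.985  0.    -0.   ]
[-0.2 -0.2  9. ] 0.001
clock 6.2 j6 -2.1
```

Emit:
move_arm(series=[[-0.2,-0.2,3,0,1],[-0.2,-0.2,6,0,1],[-0.2,-0.2,8,0,1],[-0.2,-0.2,9,0,1],[-0.2,-0.2,9,0,1]])

```text
clock: 6.62
position: [0.6602, -0.0032, 0.0868]
tcp_rot: [-0.175, 0.985, 0.001, -0.002]
contact_force: [0.0, 0.1, -0.1]
grip_width: 0.0884
grasp_force: 0.0
```

Emit:
move_arm(series=[[0,0,0,0,1],[0,0,0,0,0],[0,0,0,0,0],[0,0,0,0,0],[0,0,0,0,0]])

```text
clock: 7.03
position: [0.6615, -0.0048, 0.0895]
tcp_rot: [-0.174, 0.985, -0.0, 0.001]
contact_force: [-0.1, -0.0, -0.4]
grip_width: 0.0637
grasp_force: 0.0
```

Emit:
move_arm(series=[[0,0,0,0,0],[0,0,0,0,0],[0,0,0,0,0],[0,0,0,0,0]])

```text
clock: 7.37
position: [0.6614, -0.0044, 0.0893]
tcp_rot: [-0.174, 0.985, 0.0, 0.0]
contact_force: [-2.8, 4.1, 5.6]
grip_width: 0.0562
grasp_force: 30.0
```

Emit:
move_arm(series=[[0,0,-1,0,0],[0,0,-2.5,0,0],[0,0,-4,0,0],[0,0,-4,0,0],[0,0,-4,0,0]])

```text
clock: 7.78
position: [0.6614, -0.005, 0.1289]
tcp_rot: [-0.174, 0.985, -0.0, 0.0]
contact_force: [0.5, -0.3, -4.6]
grip_width: 0.0558
grasp_force: 30.0
```

Emit:
move_arm(series=[[0,0,0,0,0],[0,0,0,0,0]])

```text
clock: 7.95
position: [0.6608, -0.0048, 0.1274]
tcp_rot: [-0.174, 0.985, 0.0, -0.001]
contact_force: [0.1, 0.5, -4.4]
grip_width: 0.056
grasp_force: 30.0
```

Emit:
move_arm(series=[[0,0,0,0,0]])

```text
clock: 8.03
position: [0.661, -0.0048, 0.1276]
tcp_rot: [-0.174, 0.985, 0.0, -0.001]
contact_force: [-0.4, -0.1, -4.3]
grip_width: 0.0555
grasp_force: 30.0
```

About 4.3 N, so this is the half-full one. I'll return it to its place, with a +1.5 mm correction, and go to the third.

Emit:
move_arm(series=[[0,0.15,1.5,0,0],[0,0.15,3,0,0],[0,0.15,3.7,0,0],[0,0.15,4,0,0],[0,0.15,4,0,0]])

```text
clock: 8.45
position: [0.6606, -0.0033, 0.089]
tcp_rot: [-0.174, 0.985, 0.0, -0.001]
contact_force: [-1.4, 0.7, -1.8]
grip_width: 0.0556
grasp_force: 30.0
```

Emit:
move_arm(series=[[0,0,0,0,0],[0,0,0,0,0],[0,0,0,0,1],[0,0,0,0,1],[0,0,0,0,1]])

```text
clock: 8.87
position: [0.6612, -0.0035, 0.0891]
tcp_rot: [-0.174, 0.985, -0.0, 0.001]
contact_force: [0.1, 0.4, -0.8]
grip_width: 0.0738
grasp_force: 0.0
```

Emit:
move_arm(series=[[0,0,0,0,1],[0,0,0,0,1],[0,0,-3,0,1],[0,0,-6,0,1],[0,0,-9,0,1]])

```text
clock: 9.28
position: [0.6607, -0.0034, 0.1797]
tcp_rot: [-0.174, 0.985, 0.0, -0.0]
contact_force: [0.4, 0.1, 0.3]
grip_width: 0.0885
grasp_force: 0.0
```

Emit:
move_arm(series=[[0,0,0,0,1],[0,0,0,0,1]])

```text
clock: 9.45
position: [0.6613, -0.0035, 0.1804]
tcp_rot: [-0.174, 0.985, -0.001, 0.002]
contact_force: [-0.5, 0.3, -0.4]
grip_width: 0.0881
grasp_force: 0.0
```

```bash
python3 -c "
from h import *
st();plan(.662,-.177,.178,-1.3)"
```

```text
9.45 [ 0.6613 -0.0035  0.1804] [-0.46  0.27 -0.41] 0.0881 0.0 [-0.174  0.985 -0.001  0.002]
[  5.9 -16.3   0.3] 0.372
clock 9.45 j6 -2.1
```

Emit:
move_arm(series=[[5.9,-16.3,0.3,0.372,1],[5.9,-16.3,0.3,0.372,1],[5.9,-16.3,0.3,0.372,1],[5.9,-16.3,0.3,0.372,1],[5.9,-16.3,0.3,0.372,1]])

```text
clock: 9.87
position: [0.6599, -0.183, 0.1736]
tcp_rot: [0.014, 1.0, -0.0, -0.001]
contact_force: [-1.0, -0.5, -1.0]
grip_width: 0.088
grasp_force: 0.0
```

Emit:
move_arm(series=[[0,0,0,0,1],[0,0,0,0,1],[0,0,0,0,1]])

```text
clock: 10.12
position: [0.6612, -0.175, 0.1751]
tcp_rot: [0.011, 1.0, 0.0, -0.001]
contact_force: [0.8, -0.0, 0.7]
grip_width: 0.088
grasp_force: 0.0
```

```bash
python3 -c "
from h import *
st();plan(.662,-.177,.089,-1.3);print(lids(viewer.read_camera('top')))"
```

```text
10.12 [ 0.6612 -0.175   0.1751] [ 0.78 -0.04  0.67] 0.088 0.0 [ 0.011  1.     0.    -0.001]
[-0.1 -0.2  8.6] 0.002
clock 10.12 j6 -1.98
[[ 5.7900e-01  1.5900e-01  1.0000e-01  5.6000e-02  2.4913e+01]
 [ 6.6000e-01 -4.0000e-03  1.0000e-01  5.7000e-02  1.9729e+01]]
```

Tins 1 and 2 are back in place to within 1 mm. Now the third.

Emit:
move_arm(series=[[-0.1,-0.2,3,0,1],[-0.1,-0.2,6,0,1],[-0.1,-0.2,8,0,1],[-0.1,-0.2,8.6,0,1],[-0.1,-0.2,8.6,0,1]])

```text
clock: 10.58
position: [0.6618, -0.1773, 0.0883]
tcp_rot: [0.011, 1.0, 0.001, -0.001]
contact_force: [0.2, -0.2, 0.2]
grip_width: 0.088
grasp_force: 0.0
```

Emit:
move_arm(series=[[0,0,0,0,1],[0,0,0,0,0],[0,0,0,0,0],[0,0,0,0,0],[0,0,0,0,0]])

```text
clock: 11.0
position: [0.6623, -0.1788, 0.0905]
tcp_rot: [0.011, 1.0, -0.0, 0.001]
contact_force: [0.3, -0.2, -0.1]
grip_width: 0.0636
grasp_force: 0.0
```

Emit:
move_arm(series=[[0,0,0,0,0],[0,0,0,0,0],[0,0,0,0,0],[0,0,0,0,0]])

```text
clock: 11.33
position: [0.6622, -0.1788, 0.0901]
tcp_rot: [0.011, 1.0, -0.0, 0.0]
contact_force: [-0.3, -0.4, 4.0]
grip_width: 0.0561
grasp_force: 29.9
```

Emit:
move_arm(series=[[0,0,-1,0,0],[0,0,-2.5,0,0],[0,0,-4,0,0],[0,0,-4,0,0],[0,0,-4,0,0]])

```text
clock: 11.75
position: [0.6622, -0.1788, 0.1302]
tcp_rot: [0.011, 1.0, -0.0, 0.001]
contact_force: [-0.5, 0.0, -2.6]
grip_width: 0.0559
grasp_force: 29.9
```

Emit:
move_arm(series=[[0,0,0,0,0],[0,0,0,0,0]])

```text
clock: 11.92
position: [0.6617, -0.1786, 0.1285]
tcp_rot: [0.011, 1.0, 0.0, -0.001]
contact_force: [-0.6, -0.0, -0.5]
grip_width: 0.0562
grasp_force: 29.9
```

```bash
python3 -c "
from h import *
st();plan(.384,-.33,.21,-13.5)
s=telemetry.observe();s['position'][2]=.21;print('a');plan(.384,-.33,.21,-13.5,s)"
```

```text
11.92 [ 0.6617 -0.1786  0.1285] [-0.6  -0.02 -0.51] 0.0562 29.892999079856963 [ 0.011  1.     0.    -0.001]
[13.7 -7.9 -4.1] 0.106
[12.8 -9.3 -4.1] 0.106
clock 11.92 j6 -1.98
a
[13.7 -7.9  0. ] 0.106
[12.8 -9.3  0. ] 0.106
clock 11.92 j6 -1.98
```

It's the light one (about 1 N). On to the basket.

Emit:
move_arm(series=[[3,-1.7,-3,0.02,0],[13.7,-7.9,-5,0.106,0],[13.7,-7.9,-5,0.106,0],[13.7,-7.9,-5,0.106,0],[13.7,-7.9,-5,0.106,0]])

```text
clock: 12.33
position: [0.5192, -0.2572, 0.1802]
tcp_rot: [0.066, 0.998, -0.0, -0.001]
contact_force: [-0.8, 0.2, -1.5]
grip_width: 0.0557
grasp_force: 29.9
```

Emit:
move_arm(series=[[12.8,-9.3,-3,0.106,0],[12.8,-9.3,-3,0.106,0],[12.8,-9.3,-3,0.106,0],[12.8,-9.3,-3,0.106,0],[12.8,-9.3,-3,0.106,0]])

```text
clock: 12.75
position: [0.3808, -0.3329, 0.2104]
tcp_rot: [0.119, 0.993, -0.001, -0.0]
contact_force: [-0.2, 1.0, -0.9]
grip_width: 0.0557
grasp_force: 29.9
```

Emit:
move_arm(series=[[0,0,0,0,0],[0,0,0,0,0],[0,0,0,0,0]])

```text
clock: 13.0
position: [0.3852, -0.3297, 0.2092]
tcp_rot: [0.116, 0.993, 0.0, -0.0]
contact_force: [0.1, -0.2, -1.9]
grip_width: 0.0558
grasp_force: 29.9
```

```bash
python3 -c "
from h import *
st();plan(.384,-.33,.098,-13.5)
p=viewer.read_camera('side');save(p,'s3.png');cv2.imwrite('pics/s3c.png',cv2.resize(cv2.imread('pics/s3.png')[180:400,220:500],None,fx=2.5,fy=2.5))"
```

```text
13.0 [ 0.3852 -0.3297  0.2092] [ 0.07 -0.22 -1.86] 0.0558 29.893799935780407 [ 0.116  0.993  0.    -0.   ]
[ 0.1 -0.1 11.1] 0.002
clock 13.0 j6 -2.28
```

View pics/s3c.png

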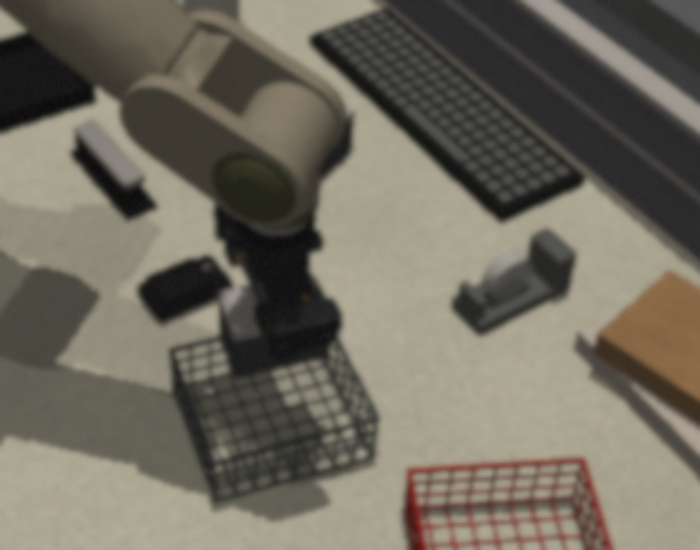

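The tin hangs over the dark basket (crop ~(260,330)) and is aligned with it. Lowering.

Emit:
move_arm(series=[[0,0,3.5,0,0],[0,0,7,0,0],[0,0,9.5,0,0],[0,0,10.8,0,0],[0,0,11.4,0,0]])

```text
clock: 13.47
position: [0.3845, -0.3288, 0.0936]
tcp_rot: [0.116, 0.993, 0.002, -0.002]
contact_force: [-7.3, 18.9, 45.9]
grip_width: 0.056
grasp_force: 30.0
```

Emit:
move_arm(series=[[0,0,0,0,0],[0,0,0,0,0],[0,0,0,0,0.85],[0,0,0,0,0.85],[0,0,0,0,0.85]])

```text
clock: 13.88
position: [0.3847, -0.3306, 0.0962]
tcp_rot: [0.117, 0.993, -0.0, 0.0]
contact_force: [0.6, -0.1, 0.6]
grip_width: 0.0734
grasp_force: 0.0
```

Emit:
move_arm(series=[[0,0,0,0,0.85],[0,0,0,0,0.85],[0,0,-3,0,0.85],[0,0,-6.5,0,0.85],[0,0,-10,0,0.85]])

```text
clock: 14.3
position: [0.3841, -0.3301, 0.1968]
tcp_rot: [0.117, 0.993, 0.001, -0.0]
contact_force: [0.1, -0.1, 0.0]
grip_width: 0.0749
grasp_force: 0.0
```

Emit:
move_arm(series=[[0,0,0,0,1],[0,0,0,0,1]])

```text
clock: 14.47
position: [0.3847, -0.3308, 0.1972]
tcp_rot: [0.117, 0.993, -0.001, 0.001]
contact_force: [-0.9, -0.0, -0.5]
grip_width: 0.086
grasp_force: 0.0
```

```bash
python3 -c "
from h import *
st();plan(.579,.159,.18,25)
p=viewer.read_camera('side');save(p,'s4.png');cv2.imwrite('pics/s4c.png',cv2.resize(cv2.imread('pics/s4.png')[180:400,220:500],None,fx=2.5,fy=2.5))"
```

```text
14.47 [ 0.3847 -0.3308  0.1972] [-0.9  -0.01 -0.51] 0.086 0.0 [ 0.117  0.993 -0.001  0.001]
[-2.5 17.4  0.5] -0.224
[-6.3 16.4  0.5] -0.224
[-9.8 14.6  0.5] -0.224
clock 14.47 j6 -2.28
```

View pics/s4c.png

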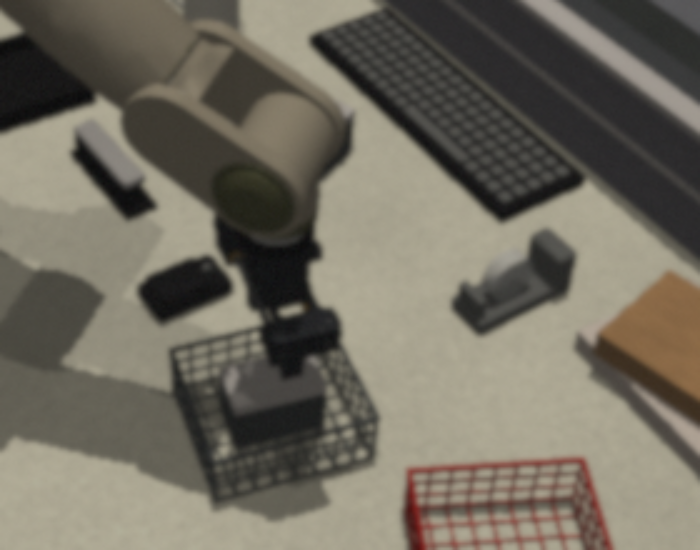

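The tin sits upright in the basket (crop ~(270,400)). Now to the full tin.

Emit:
move_arm(series=[[-2.5,17.4,0.5,-0.224,1],[-2.5,17.4,0.5,-0.224,1],[-2.5,17.4,0.5,-0.224,1],[-2.5,17.4,0.5,-0.224,1],[-2.5,17.4,0.5,-0.224,1]])

```text
clock: 14.93
position: [0.4496, -0.1622, 0.189]
tcp_rot: [0.004, 1.0, 0.001, -0.001]
contact_force: [0.3, -0.3, 0.2]
grip_width: 0.088
grasp_force: 0.0
```

Emit:
move_arm(series=[[-6.3,16.4,0.5,-0.224,1],[-6.3,16.4,0.5,-0.224,1],[-6.3,16.4,0.5,-0.224,1],[-6.3,16.4,0.5,-0.224,1],[-6.3,16.4,0.5,-0.224,1]])

```text
clock: 15.35
position: [0.5144, 0.0007, 0.1841]
tcp_rot: [-0.108, 0.994, 0.001, -0.001]
contact_force: [0.2, 0.1, -0.1]
grip_width: 0.0883
grasp_force: 0.0
```

Emit:
move_arm(series=[[-9.8,14.6,0.5,-0.224,1],[-9.8,14.6,0.5,-0.224,1],[-9.8,14.6,0.5,-0.224,1],[-9.8,14.6,0.5,-0.224,1],[-9.8,14.6,0.5,-0.224,1]])

```text
clock: 15.77
position: [0.5793, 0.1639, 0.1788]
tcp_rot: [-0.219, 0.976, 0.001, -0.001]
contact_force: [-0.8, 0.5, -1.0]
grip_width: 0.0881
grasp_force: 0.0
```

Emit:
move_arm(series=[[0,0,0,0,1],[0,0,0,0,1],[0,0,0,0,1]])

```text
clock: 16.02
position: [0.5785, 0.1581, 0.1801]
tcp_rot: [-0.216, 0.976, -0.0, -0.001]
contact_force: [-0.3, 0.0, -0.6]
grip_width: 0.0881
grasp_force: 0.0
```

```bash
python3 -c "
from h import *
st();plan(.5785,.1588,.089,25)"
```

```text
16.02 [0.5785 0.1581 0.1801] [-0.29  0.02 -0.55] 0.0881 0.0 [-0.216  0.976 -0.    -0.001]
[-0.   0.1  9.1] -0.001
clock 16.02 j6 -1.93
```

Emit:
move_arm(series=[[0,0.1,3,0,1],[0,0.1,6,0,1],[0,0.1,8,0,1],[0,0.1,9,0,1],[0,0.1,9,0,1]])

```text
clock: 16.43
position: [0.5776, 0.1592, 0.0889]
tcp_rot: [-0.216, 0.976, 0.0, -0.002]
contact_force: [-0.1, -0.6, 0.1]
grip_width: 0.0883
grasp_force: 0.0
```

Emit:
move_arm(series=[[0,0,0,0,1],[0,0,0,0,0],[0,0,0,0,0],[0,0,0,0,0],[0,0,0,0,0]])

```text
clock: 16.85
position: [0.5787, 0.1607, 0.0915]
tcp_rot: [-0.217, 0.976, -0.0, 0.001]
contact_force: [0.5, -0.9, 0.1]
grip_width: 0.0639
grasp_force: 0.0
```

Emit:
move_arm(series=[[0,0,0,0,0],[0,0,0,0,0],[0,0,0,0,0],[0,0,0,0,0]])

```text
clock: 17.18
position: [0.5788, 0.1604, 0.0913]
tcp_rot: [-0.217, 0.976, -0.0, 0.0]
contact_force: [-0.0, -4.1, 5.3]
grip_width: 0.0558
grasp_force: 30.0
```

Emit:
move_arm(series=[[0,0,-1,0,0],[0,0,-3.5,0,0],[0,0,-6,0,0],[0,0,-8,0,0],[0,0,-8,0,0]])

```text
clock: 17.6
position: [0.5793, 0.1611, 0.1743]
tcp_rot: [-0.217, 0.976, -0.0, 0.003]
contact_force: [-1.1, -0.0, -3.2]
grip_width: 0.0557
grasp_force: 30.0
```

Emit:
move_arm(series=[[0,0,0,0,0],[0,0,0,0,0]])

```text
clock: 17.77
position: [0.5775, 0.1608, 0.1688]
tcp_rot: [-0.217, 0.976, 0.0, -0.002]
contact_force: [-0.3, 0.3, -5.7]
grip_width: 0.0556
grasp_force: 30.0
```

```bash
python3 -c "
from h import *
st();plan(.4,.338,.17,-3.4)"
```

```text
17.77 [0.5775 0.1608 0.1688] [-0.33  0.34 -5.75] 0.0556 29.979527187533677 [-0.217  0.976  0.    -0.002]
[ 4.3 11.8 -0. ] 0.248
[ 7.1 10.4 -0. ] 0.248
clock 17.77 j6 -1.93
```

Emit:
move_arm(series=[[4.3,11.8,0,0.248,0],[4.3,11.8,0,0.248,0],[4.3,11.8,0,0.248,0],[4.3,11.8,0,0.248,0]])

```text
clock: 18.1
position: [0.4839, 0.2533, 0.1686]
tcp_rot: [-0.096, 0.995, 0.0, -0.004]
contact_force: [-0.4, 1.2, -5.6]
grip_width: 0.0558
grasp_force: 30.0
```

Emit:
move_arm(series=[[7.1,10.4,0,0.248,0],[7.1,10.4,0,0.248,0],[7.1,10.4,0,0.248,0],[7.1,10.4,0,0.248,0]])

```text
clock: 18.43
position: [0.3953, 0.341, 0.1689]
tcp_rot: [0.028, 1.0, -0.0, -0.003]
contact_force: [2.2, -1.1, -8.7]
grip_width: 0.0556
grasp_force: 30.0
```

Emit:
move_arm(series=[[0,0,0,0,0],[0,0,0,0,0],[0,0,0,0,0]])

```text
clock: 18.68
position: [0.4009, 0.3374, 0.17]
tcp_rot: [0.03, 1.0, -0.0, -0.0]
contact_force: [0.8, -0.6, -5.3]
grip_width: 0.0557
grasp_force: 30.0
```

```bash
python3 -c "
from h import *
st();plan(.4,.338,.0965,-3.4)
p=viewer.read_camera('side');save(p,'s5.png');cv2.imwrite('pics/s5c.png',cv2.resize(cv2.imread('pics/s5.png')[120:300,140:370],None,fx=3,fy=3))"
```

```text
18.68 [0.4009 0.3374 0.17  ] [ 0.78 -0.61 -5.34] 0.0557 29.9901217315346 [ 0.03  1.   -0.   -0.  ]
[0.1 0.1 7.3] -0.0
clock 18.68 j6 -1.04
```

View pics/s5c.png

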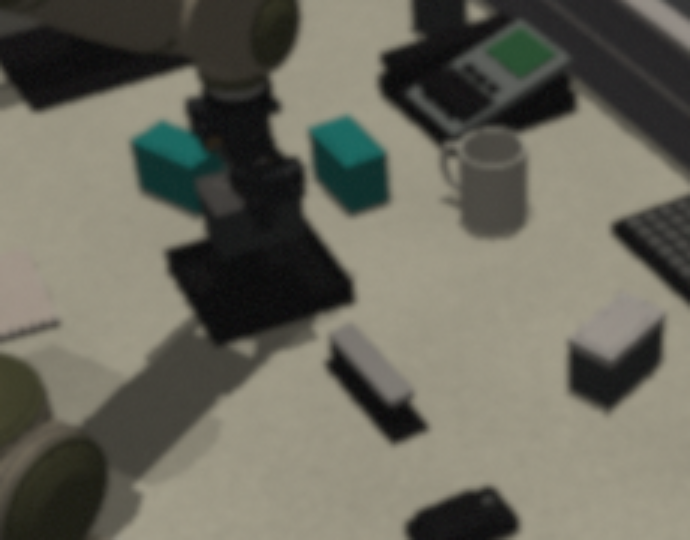

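Tin (crop ~(230,210)) is centred over the tray. Lowering gently.

Emit:
move_arm(series=[[0,0.1,3,0,0],[0,0.1,5,0,0],[0,0.1,6,0,0],[0,0.1,6.5,0,0],[0,0.1,6.7,0,0]])

```text
clock: 19.15
position: [0.4008, 0.3387, 0.1034]
tcp_rot: [0.03, 1.0, -0.0, -0.0]
contact_force: [0.0, -0.7, -5.2]
grip_width: 0.0553
grasp_force: 30.0
```

Emit:
move_arm(series=[[0,0,0.2,0,0],[0,0,0.4,0,0],[0,0,0.6,0,0],[0,0,0.6,0,0],[0,0,0.6,0,0]])

```text
clock: 19.57
position: [0.4004, 0.3392, 0.098]
tcp_rot: [0.029, 1.0, 0.0, 0.0]
contact_force: [-0.4, 0.2, -4.3]
grip_width: 0.0558
grasp_force: 30.0
```

Emit:
move_arm(series=[[0,0,0.1,0,0],[0,0,0.2,0,0],[0,0,0.2,0,0]])

```text
clock: 19.82
position: [0.4004, 0.3392, 0.0964]
tcp_rot: [0.029, 1.0, 0.0, 0.0]
contact_force: [-2.3, -1.1, 2.5]
grip_width: 0.0556
grasp_force: 30.0
```

Contact. Release and retreat.

Emit:
move_arm(series=[[0,0,0,0,0.85],[0,0,0,0,0.85],[0,0,0,0,0.85],[0,0,0,0,0.85],[0,0,0,0,0.85]])

```text
clock: 20.23
position: [0.4004, 0.3392, 0.0958]
tcp_rot: [0.029, 1.0, 0.0, 0.0]
contact_force: [0.3, 0.9, -0.4]
grip_width: 0.0749
grasp_force: 0.0
```

Emit:
move_arm(series=[[0,0,-3,0,0.85],[0,0,-7,0,0.85],[0,0,-11,0,0.85],[0,0,-15,0,0.85],[0,0,-15,0,0.85]])

```text
clock: 20.65
position: [0.402, 0.3402, 0.2531]
tcp_rot: [0.029, 1.0, 0.003, 0.006]
contact_force: [0.3, 1.3, 0.4]
grip_width: 0.0747
grasp_force: 0.0
```

Emit:
move_arm(series=[[15,10,0,0,0.85],[15,10,0,0,0.85],[15,10,0,0,0.85],[15,10,0,0,0.85],[15,10,0,0,0.85]])

```text
clock: 21.07
position: [0.2527, 0.4498, 0.2456]
tcp_rot: [0.028, 1.0, 0.0, -0.0]
contact_force: [0.1, -0.1, -0.4]
grip_width: 0.0752
grasp_force: 0.0
```

Emit:
move_arm(series=[[0,0,0,0,0.85],[0,0,0,0,0.85],[0,0,0,0,0.85]])

```text
clock: 21.32
position: [0.2572, 0.4473, 0.2456]
tcp_rot: [0.03, 1.0, -0.0, 0.0]
contact_force: [0.4, 0.3, -0.4]
grip_width: 0.0749
grasp_force: 0.0
```

```bash
python3 -c "
from h import *
st()
p=viewer.read_camera('top');save(p,'t6.png');print(lids(p))
p=viewer.read_camera('side');save(p,'s6.png')"
```

```text
21.32 [0.2572 0.4473 0.2456] [ 0.43  0.31 -0.44] 0.0749 0.0 [ 0.03  1.   -0.    0.  ]
[[ 3.8600e-01 -3.2800e-01  9.8000e-02  4.7000e-02 -1.4450e+01]
 [ 4.0000e-01  3.4100e-01  9.9000e-02  5.4000e-02 -2.5960e+00]
 [ 6.6100e-01 -4.0000e-03  9.9000e-02  5.6000e-02  2.0063e+01]]
```

View pics/t6.png

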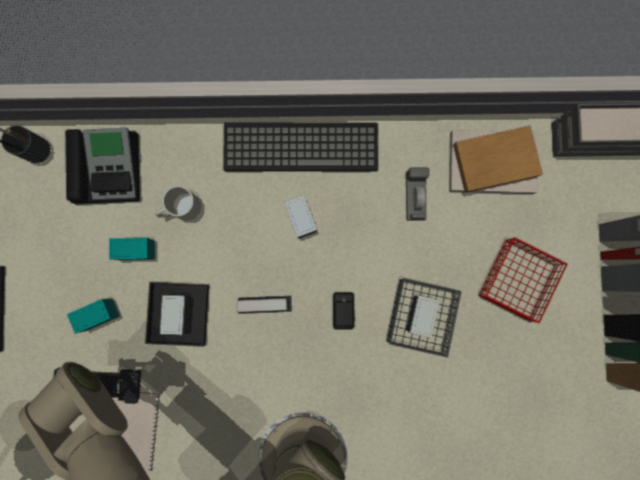

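View pics/s6.png

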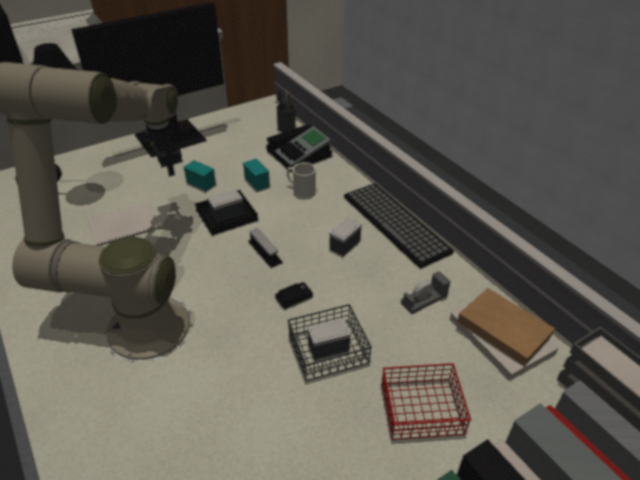

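The top view shows the full tin flat in the tray (173,314), the light one in the dark basket (424,317), and the half-full one at its place (301,217). The bystanders haven't moved. Handing in.

```bash
python3 -c "
from h import *
print(job.sign_off())"
```

```text
the job is handed in; nothing more can be done
None
```

The job is handed in at about 21 s of the 67 s allowed: the nearly empty tin is in the dark wire basket, the full one stands flat in the tray, the half-full one is back within about 1 mm of its spot, and the last pictures show no bystander moved.

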